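# Restart the spindle sander with its extraction on

## Robot

A 7-joint arm with a two-finger parallel gripper is mounted at the origin on the work surface. World frame = base frame: x ahead of the robot, y to its left, z up, the work surface at z = 0. Lengths are in m, angles in rad, forces in N, time in s.
With the tool pointing down it reaches from about 0.4 to 0.85 m from the base axis. Payload 10.4 kg.
Tool frame: the origin (TCP) lies on the mounting face of the last link; the fingertips stand 173 mm ahead of it and the grasp point (between the pads) lies 155 mm ahead of it (manip.tip_extent is the distance from the TCP to the fingertips, in m); z points along the fingers, y is the line along which they close (so a half turn about z gives the same grasp; the last joint's range is limited). The gripper opens to 85 mm and grips with 20 to 120 N. Pads are 22 mm wide; open, the fingers measure 114 mm over their backs; the gripper's body (76 mm by 85 mm) begins 54 mm behind the grasp point. The pads swing forward as they close: fully open they stand 13 mm farther back than shut.
Start: joints at [-1.326, 0.332, -0.065, 1.46, 0.022, 1.35, -0.088], TCP at [0.165, 0.603, 0.405] pointing down, gripper open.
Joint ranges: [-2.6, 2.6], [-0.5, 2.12], [-1.47, 1.34], [0.16, 2.42], [-1.27, 4.41], [0.06, 2.06], [-2.6, 2.6]. Speed limits (rad/s): [2.22, 2.22, 2.79, 2.79, 3.14, 3.14, 3.14].

## Interface

Orientations are given as a unit quaternion [x, y, z, w].
In Python, from workcell import manip gives the robot as it stands.
- The arm moves only by the tool move_arm, never from a script. Its argument "plan" is one flat list of numbers, 7 for each row, row after row: the turn, a rotation vector about the tool's x, y, z in rad, then the shift along the tool's x, y, z in m, then the finger opening in m, from 0 to 0.0854. In form: [ax, ay, az, dx, dy, dz, gripper, ax, ay, az, dx, dy, dz, gripper, ...]. A call has 1 to 12 rows; each row is the pose to reach, as a shift and turn from the pose commanded when the call began, along the tool's axes at that moment; what a row does not reach only later rows make up. A row lasts 1/8 s, in which the tool goes at most 62.5 mm and 10.7 degrees, less where a joint would pass 70% of its speed; a pose out of reach is approached as far as the arm can. A call with a gripper value outside its range is refused whole. The fingers move at their own pace and stop on an object; "squeeze" is the grip in N (left out, the last holds). Time passes only in rows, so rows that repeat a pose let the fingers close. It gives the time, the measured TCP pose, the force, the opening and the grip force at its end, in the units of the state.
- manip.get_obs(): the state, without advancing time (a new reading comes with each control period).
- manip.camera(name): name is "scene" or "top" or "wrist"; returns a dict with "color" (384x512x3 uint8, red, green, blue), "fx", "fy", "cx", "cy" (pixels), "dist" ([k1, k2, p1, p2, k3] as OpenCV has them; the pictures are not rectified), "cam_to_world" (4x4, takes a point from camera to world coordinates); the wrist camera has in their place "mount" (4x4, takes a point from camera to tool coordinates, whose origin is the TCP and whose axes are the flange's). Camera axes: x right, y down, z forward; pixel columns grow to the right and rows downward; lengths in m; the calibration is good to about 2 mm. A picture is of the moment at which its call begins: read the wrist's pose just before it. There is no depth.
- manip.hand_in(): hands the job in; it is judged then, once.
Trained networks look in a picture, given as the dict that the camera call returned (one of the last four; its "shot" number tells which), for a name from the list of things; names that differ only in an ending like _2 or _b are one class to them, and where a whole thing is asked for, a point or a joint stands for the part that bears it (a point fixed in the world has none). Each returns a list of dicts, best first, with "conf" (0 to 1); they miss things now and then, are a little off and sometimes report something else, mostly with a low value. They report only what shows in the picture. A call takes as long as a camera call.
- manip.look_for(picture, label): "position" ([x, y, z] in m, in the coordinates of the camera as it stood for that picture, good to about 4 mm: the middle of the surface that is visible of it).
- manip.silhouettes(picture, label): "pixels" (384x512 bool, what is visible of it).
- manip.tip_of(picture, label): "position" ([x, y, z] in m, in the coordinates of the camera as it stood for that picture, good to about 4 mm: a listed point, or the origin of a listed thing).
The state is a dict: "clock": time; "joint_pos": joint angles; "joint_velocities": joint speeds; "tau": joint torques, N m; "position": TCP position; "ee_rot": TCP orientation; "ft_force": force on the tool from outside, world axes, zero at the start; "torque": the same for the moment, N m; "grip_width": opening from 0.0 (shut) to 1.0 (fully open); "grasp_force": force on a finger pad.
Only numpy, scipy, OpenCV 4.12 (cv2) and the standard library are available. Lean on these libraries where they do the work, as an engineer would, in place of code of your own. Each camera call takes 0.05 s, during which the arm holds its last target. There are 200 camera calls.

## Task

The spindle sander's starter has been left switched in while its dust extractor is off. Press the starter's mushroom-headed stop button so that the start button pops out, then switch the extractor on by pressing the raised end of its wide rocker right down. Give the extractor at least two seconds to get up to speed, then press the starter's plain round start button fully in so that it stays in, leaving everything else on the bench where it is.

Things in the scene. Friction and masses are not known exactly. Their poses are not given: they have to be found in the camera images.
- starter: The sander's push-button starter, fixed flat to the bench: box 150 mm (its x) by 80 mm (its y), grey shell, pale cover, top plate 70 mm up, steel collars round the buttons to 73 mm. Origin: centre of its underside; yaw within 0.5 rad; left or right of the centre line. Two black buttons, pressed straight down: stop at x = -31 mm (end nearer the robot), start at x = +31 mm.
- stop_button (a joint): Stop button position in m: 0 = standing fully out, 0.007 = fully in. Moves against a steady drag of about 4.5 N and stays wherever it is left, so press it right home. It begins out. Interlocked with the start button: pressing either in pushes the other out; the two values add up to 0.007.
- stop_top (a point): Centre of the top face of the stop button: black mushroom head, 40 mm across, 93.5 mm above the bench when out, 86.5 mm when in.
- start_button (a joint): Start button position in m: 0 = standing fully out, 0.007 = fully in (sander switched on). Moves against a steady drag of about 4.5 N and stays wherever it is left, so press it right home. It begins in.
- start_top (a point): Centre of the top face of the start button: plain black cylinder, 28 mm across, flat top, 82 mm above the bench when out, 75 mm when in.
- extractor_switch: The extractor's switch, fixed flat to the bench on the other side of the centre line: square box 86 by 86 mm, grey shell, pale cover 50 mm up, rim round the rocker to 52 mm. Origin: centre of its underside; yaw within 0.5 rad. One wide black rocker, 56 mm (x) by 44 mm (y), pivots at its middle about the box's y axis, 54 mm up.
- rocker (a joint): Rocker angle in rad: 0 = off (end at -x, nearer the robot, raised; end at +x level), 0.28 = on (end at -x pressed level, end at +x raised). It moves against a steady drag (about 4.5 N when pressed 19 mm from the pivot) and stays wherever it is left, so press it right down.
- rocker_near_end (a point): Point on the top face of the rocker's near half (box -x side, the raised half when off), on its middle line, 19 mm from the crease; the half is 28 mm long and 44 mm wide. 63 mm above the bench when off, 58 mm when on (then the half lies level).
- rocker_far_end (a point): The same point on the rocker's far half (box +x side): 58 mm above the bench when off, 63 mm when on.
- sleeve: Spare sanding sleeve, loose, not to be disturbed: brown tube standing upright between the two boxes, 38 mm outside diameter, 115 mm tall, 3 mm wall. Origin: centre of its underside.
- tape_roll: Roll of yellow masking tape, loose, lying flat: 110 mm outside diameter, 76 mm hole, 25 mm high. Origin: centre of its underside.
- sanding_block: Hand sanding block, loose: cork foot with wooden back, 70 by 125 by 40 mm high. Origin: centre of its underside.

How it is judged:
On the way, in this order (a step that is already met when the one before it is completed fails the run):
1. the sander is stopped first: stop button fully in, start button out, while the extractor is still off (value of joint start_button below 0.0012 m and value of joint stop_button above 0.0058 m and value of joint rocker below 0.04 rad), for 0.1 s.
2. the extractor is switched on and runs for two seconds with the sander still stopped (value of joint start_button below 0.0012 m and value of joint stop_button above 0.0058 m and value of joint rocker above 0.24 rad), for 2 s.
3. the sander is started: start button fully in, with the extractor on (value of joint start_button above 0.0058 m and value of joint stop_button below 0.0012 m and value of joint rocker above 0.24 rad), for 0.1 s.
At the end, for the whole second after the job is handed in: The start button is in and stays in (at least 5.8 of its 7 mm), the stop button stands out (within 1.2 mm), the extractor's rocker is on (at least 0.24 of 0.28 rad), and the sleeve, tape roll and sanding block are within 20 mm of where they stood (all of step 3 and distance of each of sleeve, tape_roll, sanding_block from where it was at the start of the episode below 0.02 m); the robot touches nothing.
It fails at once if the sanding sleeve is shifted by more than 20 mm, knocked over or lifted (distance of sleeve from where it was at the start of the episode above 0.02 m or angle between sleeve's own z axis and vertical above 0.35 rad).
It fails at once if the roll of masking tape is shifted by more than 20 mm, knocked over or lifted (distance of tape_roll from where it was at the start of the episode above 0.02 m or angle between tape_roll's own z axis and vertical above 0.35 rad).
It fails at once if the hand sanding block is shifted by more than 20 mm, knocked over or lifted (distance of sanding_block from where it was at the start of the episode above 0.02 m or angle between sanding_block's own z axis and vertical above 0.35 rad).
It also fails if it takes over 48 s, if anything falls off the work surface, if the arm or the gripper's body presses on something with over 40 N, if the wrist force passes 120 N, or if a joint passes its speed limit or range.

## Working session

There is one attempt and no reset: what is moved stays moved. The work goes in short steps, Python scripts to look and compute and a tool call to move; the robot and the scene stay as the last step left them, time stands still between calls to the robot, and variables do not carry over. Pictures are saved under pics/ and viewed, at most 10 in all, crops included, and the job is handed in when it is done.

Besides the shell and the picture viewer there is one more tool, called after "Call:" as a command line: name --argument value ..., lists and objects as JSON in quotes. move_arm: Moves the arm, as the interface text tells. Its arguments: {"type":"object","properties":{"plan":{"type":"array","items":{"type":"number"}},"squeeze":{"type":"number"}},"required":["plan"]}

```bash
mkdir -p pics; cat > h.py <<'E'
import numpy as np, cv2
from workcell import manip
from scipy.spatial.transform import Rotation as R
def cam(n):
    o=manip.get_obs(); p=manip.camera(n)
    if n=="wrist":
        T=np.eye(4);T[:3,:3]=R.from_quat(o["ee_rot"]).as_matrix();T[:3,3]=o["position"];M=T@np.array(p["mount"])
    else: M=np.array(p["cam_to_world"])
    return p,M
def save(p,f): cv2.imwrite("pics/"+f,p["color"][...,::-1])
def tips(p,M,labels):
    for l in labels:
        for d in manip.tip_of(p,l)[:2]:
            print(l,round(d["conf"],2),np.round((M@np.r_[d["position"],1])[:3],4))
E
cat > a.py <<'E'
from h import *
o=manip.get_obs();print({k:np.round(v,3) for k,v in o.items()}, manip.tip_extent)
for n in ["top","scene"]:
    p,M=cam(n);save(p,n+"0.png");print(n, np.round(M[:3,3],2))
    tips(p,M,["starter","stop_top","start_top","extractor_switch","rocker_near_end","rocker_far_end","sleeve","tape_roll","sanding_block"])
a=cv2.imread("pics/top0.png");b=cv2.imread("pics/scene0.png");cv2.imwrite("pics/both.png",cv2.resize(np.hstack([a,b]),(800,300)))
E
python3 a.py
```

```text
{'clock': np.float64(0.0), 'joint_pos': array([-1.326,  0.333, -0.065,  1.461,  0.022,  1.35 , -0.088]), 'joint_velocities': array([-0.001,  0.001, -0.002,  0.002, -0.   , -0.   , -0.001]), 'tau': array([-0.0000e+00, -6.2543e+01,  4.9000e-02, -3.9162e+01,  1.6000e-02,
        9.0000e-03,  0.0000e+00]), 'position': array([0.165, 0.603, 0.404]), 'ee_rot': array([ 0.134,  0.991, -0.001, -0.   ]), 'ft_force': array([ 0.015, -0.677,  0.385]), 'torque': array([-0.012,  0.047, -0.007]), 'grasp_force': np.float64(0.0), 'grip_width': np.float64(0.999)} 0.1734
top [ 0.4  -0.02  1.59]
starter 0.92 [ 0.5437 -0.2442  0.0015]
starter 0.62 [ 0.5045 -0.0094 -0.0013]
stop_top 0.58 [ 0.513  -0.2401  0.0922]
start_top 0.72 [ 0.5425 -0.2441 -0.0028]
start_top 0.54 [ 0.5787 -0.2464  0.0731]
extractor_switch 0.9 [ 0.5149  0.1878 -0.0025]
rocker_near_end 0.73 [0.4948 0.1876 0.0635]
rocker_far_end 0.7 [0.5338 0.1824 0.0584]
sleeve 0.48 [ 0.5052 -0.0138 -0.0021]
tape_roll 0.93 [ 5.334e-01  4.666e-01 -2.000e-04]
tape_roll 0.48 [0.5351 0.1805 0.0607]
sanding_block 0.72 [ 5.833e-01 -4.662e-01 -3.000e-04]
scene [ 1.58 -0.52  1.16]
starter 0.64 [ 0.5481 -0.2434 -0.0015]
stop_top 0.43 [ 0.5157 -0.2411  0.0938]
start_top 0.55 [ 0.5804 -0.2438  0.0752]
extractor_switch 0.96 [0.5185 0.1878 0.0023]
rocker_near_end 0.69 [0.4974 0.1919 0.0636]
rocker_far_end 0.5 [0.5345 0.1842 0.0562]
sleeve 0.56 [ 0.5089 -0.0067 -0.002 ]
tape_roll 0.78 [0.5409 0.4674 0.0024]
sanding_block 0.95 [ 0.5868 -0.464  -0.0029]
```

View pics/both.png

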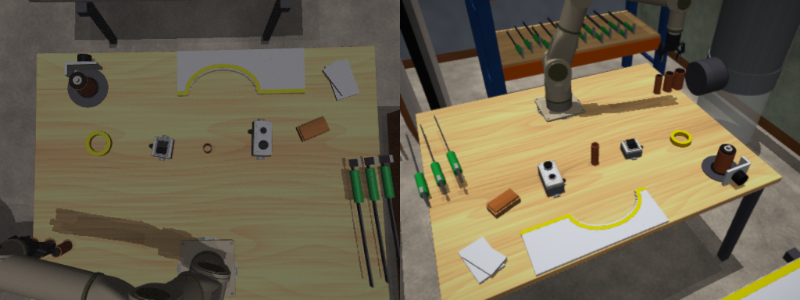

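The left half is the top view: starter at about (262,138), extractor switch at (161,147), sleeve at (207,147), tape at (98,143) and block at (313,128). These agree with the network positions. Next I move over the extractor with the fingers shut.

Call:
move_arm --plan '[0, 0, 0, -0.385, -0.322, 0, 0, 0, 0, 0, -0.385, -0.322, 0, 0, 0, 0, 0, -0.385, -0.322, 0, 0, 0, 0, 0, -0.385, -0.322, 0, 0, 0, 0, 0, -0.385, -0.322, 0, 0, 0, 0, 0, -0.385, -0.322, 0, 0, 0, 0, 0, -0.385, -0.322, 0, 0, 0, 0, 0, -0.385, -0.322, 0, 0, 0, 0, 0, -0.385, -0.322, 0, 0, 0, 0, 0, -0.385, -0.322, 0, 0, 0, 0, 0, -0.385, -0.322, 0, 0, 0, 0, 0, -0.385, -0.322, 0, 0]'

```text
clock: 2.5
position: [0.4509, 0.1914, 0.4047]
ee_rot: [0.132, 0.991, 0.0, -0.0]
ft_force: [-0.4, 0.1, -0.2]
grip_width: 0.003
grasp_force: 0.0
```

```bash
cat > b.py <<'E'
from h import *
import sys
o=manip.get_obs();Rm=R.from_quat(o["ee_rot"]).as_matrix();print(o["clock"],np.round(o["position"],4),np.round(Rm,3).tolist(),np.round(o["ft_force"],1))
if len(sys.argv)>2:
    p,M=cam("wrist");save(p,sys.argv[1]);tips(p,M,sys.argv[2].split(","))
def to(x,y,tipz): # tool-frame shift to put the tips at a world point
    print((x,y,tipz),np.round(Rm.T@(np.array([x,y,tipz+manip.tip_extent])-o["position"]),4))
for a in sys.argv[3:]: to(*map(float,a.split(",")))
E
python3 b.py w1.png rocker_near_end,rocker_far_end,extractor_switch,sleeve 0.5144,-0.2406,0.2
```

```text
2.5 [0.4509 0.1914 0.4047] [[-0.965, 0.263, -0.0], [0.263, 0.965, 0.0], [0.0, 0.0, -1.0]] [-0.4  0.1 -0.2]
rocker_near_end 0.8 [0.4959 0.187  0.0588]
rocker_far_end 0.87 [0.5363 0.1831 0.0544]
extractor_switch 0.62 [ 0.5157  0.1857 -0.0014]
sleeve 0.59 [ 0.5088 -0.0078 -0.0011]
(0.5144, -0.2406, 0.2) [-0.1747 -0.4002  0.0312]
```

Call:
move_arm --plan '[0, 0, 0, -0.123, -0.412, 0.02, 0, 0, 0, 0, -0.123, -0.412, 0.02, 0, 0, 0, 0, -0.123, -0.412, 0.02, 0, 0, 0, 0, -0.123, -0.412, 0.02, 0, 0, 0, 0, -0.123, -0.412, 0.02, 0, 0, 0, 0, -0.123, -0.412, 0.02, 0, 0, 0, 0, -0.123, -0.412, 0.02, 0, 0, 0, 0, -0.123, -0.412, 0.02, 0, 0, 0, 0, -0.123, -0.412, 0.02, 0, 0, 0, 0, -0.123, -0.412, 0.02, 0]'

```text
clock: 4.0
position: [0.4615, -0.2381, 0.3847]
ee_rot: [0.132, 0.991, 0.0, 0.0]
ft_force: [0.8, 0.2, 0.6]
grip_width: -0.0
grasp_force: 0.0
```

```bash
python3 b.py w2.png stop_top,start_top,starter 0.5144,-0.2406,0.12
```

```text
4.0 [ 0.4615 -0.2381  0.3847] [[-0.965, 0.262, 0.0], [0.262, 0.965, 0.001], [0.0, 0.001, -1.0]] [0.8 0.2 0.6]
stop_top 0.82 [ 0.5132 -0.2413  0.0921]
starter 0.76 [ 0.5481 -0.243  -0.0046]
(0.5144, -0.2406, 0.12) [-0.0517  0.0114  0.0913]
```

View pics/w2.png

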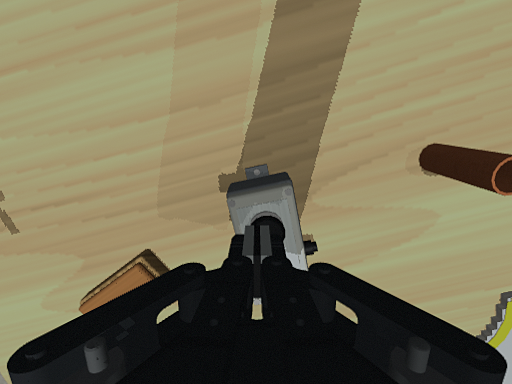

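The mushroom head sits at (268,222), just ahead of the fingertips, where I expected it. Now I press the stop button.

Call:
move_arm --plan '[0, 0, 0, -0.051, 0.011, 0.05, 0, 0, 0, 0, -0.051, 0.011, 0.09, 0, 0, 0, 0, -0.051, 0.011, 0.105, 0, 0, 0, 0, -0.051, 0.011, 0.113, 0, 0, 0, 0, -0.051, 0.011, 0.117, 0, 0, 0, 0, -0.051, 0.011, 0.119, 0, 0, 0, 0, -0.051, 0.011, 0.121, 0, 0, 0, 0, -0.051, 0.011, 0.123, 0, 0, 0, 0, -0.051, 0.011, 0.125, 0, 0, 0, 0, -0.051, 0.011, 0.126, 0, 0, 0, 0, -0.051, 0.011, 0.126, 0]'

```text
clock: 5.58
position: [0.5134, -0.2427, 0.2599]
ee_rot: [0.134, 0.991, 0.0, 0.001]
ft_force: [-4.5, 2.2, 17.1]
grip_width: -0.003
grasp_force: 8.7
```

```bash
python3 b.py
```

```text
5.575 [ 0.5134 -0.2427  0.2599] [[-0.964, 0.265, 0.001], [0.265, 0.964, 0.0], [-0.001, 0.001, -1.0]] [-4.5  2.2 17.1]
```

17 N with the tip at 86.5 mm means the button is home. I'll hold briefly, retreat, and check.

Call:
move_arm --plan '[0, 0, 0, 0, 0, 0.001, 0, 0, 0, 0, 0, 0, 0.001, 0, 0, 0, 0, 0, 0, -0.02, 0, 0, 0, 0, 0.03, 0, -0.08, 0, 0, 0, 0, 0.06, 0, -0.12, 0, 0, 0, 0, 0.06, 0, -0.12, 0, 0, 0, 0, 0.06, 0, -0.12, 0]'

```text
clock: 6.45
position: [0.4555, -0.226, 0.3781]
ee_rot: [0.133, 0.991, 0.0, -0.0]
ft_force: [-0.4, 0.5, 0.2]
grip_width: 0.0
grasp_force: 0.0
```

```bash
cat > c.py <<'E'
from h import *
import sys
f=sys.argv[1]
for n in ["top","scene"]:
    p,M=cam(n);tips(p,M,["stop_top","start_top","rocker_near_end","rocker_far_end","sleeve"])
cv2.imwrite("pics/"+f,cv2.resize(p["color"][170:270,150:320,::-1],None,fx=4,fy=4,interpolation=cv2.INTER_CUBIC))
E
python3 c.py s1.png; python3 b.py w3.png stop_top,start_top 0.4963,0.189,0.2
```

```text
stop_top 0.4 [ 0.5153 -0.245   0.0838]
start_top 0.56 [ 0.5785 -0.2449  0.0821]
rocker_near_end 0.63 [0.4922 0.1882 0.0621]
rocker_far_end 0.77 [0.5308 0.1778 0.0595]
sleeve 0.64 [ 0.5065 -0.0122 -0.0037]
sleeve 0.41 [0.5333 0.178  0.0589]
stop_top 0.46 [ 0.5163 -0.2424  0.0859]
start_top 0.52 [ 0.5804 -0.2469  0.0799]
rocker_near_end 0.62 [0.499  0.193  0.0635]
rocker_far_end 0.7 [0.533  0.1867 0.0555]
sleeve 0.76 [ 5.067e-01 -5.100e-03  1.000e-04]
7.05 [ 0.4553 -0.2265  0.3786] [[-0.964, 0.265, -0.0], [0.265, 0.964, -0.0], [0.0, -0.0, -1.0]] [-0.2  0.8  0. ]
stop_top 0.55 [ 0.5143 -0.2434  0.0855]
(0.4963, 0.189, 0.2) [0.0704 0.4116 0.0052]
```

View pics/s1.png

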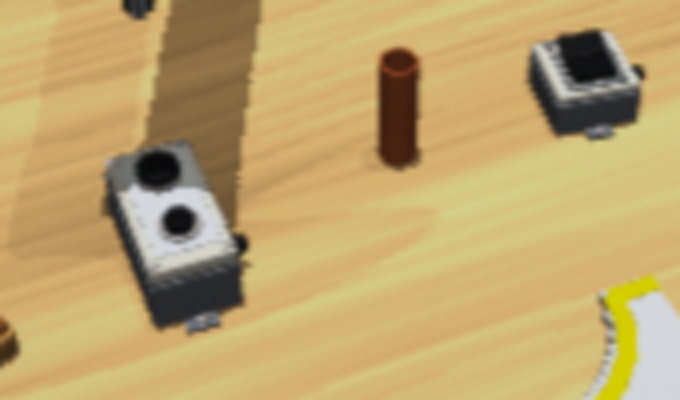

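The start button at (180,220) in the crop has popped out, the stop head at (157,167) is low, and the sleeve is untouched. Now over to the rocker.

Call:
move_arm --plan '[0, 0, 0, 0.072, 0.412, 0.005, 0, 0, 0, 0, 0.072, 0.412, 0.005, 0, 0, 0, 0, 0.072, 0.412, 0.005, 0, 0, 0, 0, 0.072, 0.412, 0.005, 0, 0, 0, 0, 0.072, 0.412, 0.005, 0, 0, 0, 0, 0.072, 0.412, 0.005, 0, 0, 0, 0, 0.072, 0.412, 0.005, 0, 0, 0, 0, 0.072, 0.412, 0.005, 0, 0, 0, 0, 0.072, 0.412, 0.005, 0, 0, 0, 0, 0.072, 0.412, 0.005, 0]'

```text
clock: 8.45
position: [0.4951, 0.1884, 0.3738]
ee_rot: [0.135, 0.991, 0.0, 0.0]
ft_force: [-0.2, 1.1, -0.8]
grip_width: 0.001
grasp_force: 0.0
```

```bash
python3 b.py w4.png rocker_near_end,rocker_far_end,extractor_switch 0.4955,0.189,0.057
```

```text
8.45 [0.4951 0.1884 0.3738] [[-0.964, 0.267, 0.0], [0.267, 0.964, 0.0], [-0.0, 0.0, -1.0]] [-0.2  1.1 -0.8]
rocker_near_end 0.58 [0.4982 0.1873 0.0608]
rocker_far_end 0.73 [0.5396 0.1824 0.059 ]
extractor_switch 0.75 [ 0.5136  0.181  -0.0013]
(0.4955, 0.189, 0.057) [-0.0003  0.0007  0.1435]
```

View pics/w4.png

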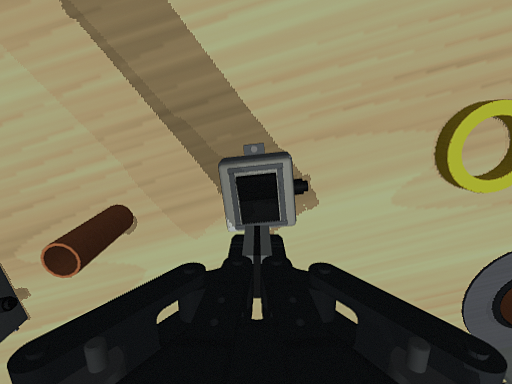

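```bash
python3 - <<'E'
from h import *
p,M=cam("wrist");K=np.array([[p["fx"],0,p["cx"]],[0,p["fy"],p["cy"]],[0,0,1]])
W=np.linalg.inv(M);o=manip.get_obs()["position"]
P=np.array([[0.4955,0.189,.063],[0.535,.183,.058],[.5155,.187,.054],[o[0],o[1],o[2]-.1734]])
q=(W[:3,:3]@P.T).T+W[:3,3]
print(cv2.projectPoints(q,np.zeros(3),np.zeros(3),K,np.array(p["dist"]))[0].round(0).reshape(-1,2),M[:3,3])
E
```

```text
[[256. 183.]
 [261. 216.]
 [259. 198.]
 [257. 240.]] [0.4279442  0.20783627 0.34265796]
```

The view shows the rocker at u 237–280, v 172–222, with its near half at the top. My target projects to (256,183), the middle of that half, so I press.

Call:
move_arm --plan '[0, 0, 0, 0, 0, 0.06, 0, 0, 0, 0, 0, 0, 0.1, 0, 0, 0, 0, 0, 0, 0.122, 0, 0, 0, 0, 0, 0, 0.13, 0, 0, 0, 0, 0, 0, 0.134, 0, 0, 0, 0, 0, 0, 0.136, 0, 0, 0, 0, 0, 0, 0.138, 0, 0, 0, 0, 0, 0, 0.14, 0, 0, 0, 0, 0, 0, 0.142, 0, 0, 0, 0, 0, 0, 0.144, 0, 0, 0, 0, 0, 0, 0.1445, 0]'

```text
clock: 10.07
position: [0.4951, 0.19, 0.2311]
ee_rot: [0.134, 0.991, 0.001, -0.0]
ft_force: [-12.6, -2.0, 32.1]
grip_width: 0.0
grasp_force: 16.2
```

```bash
python3 b.py
```

```text
10.075 [0.4951 0.19   0.2311] [[-0.964, 0.265, -0.0], [0.265, 0.964, 0.001], [0.001, 0.001, -1.0]] [-12.6  -2.   32.1]
```

32 N with the tip at 57.7 mm means the rocker is home. I retreat and check.

Call:
move_arm --plan '[0, 0, 0, 0, 0, -0.02, 0, 0, 0, 0, 0, 0, -0.08, 0, 0, 0, 0, 0, 0, -0.143, 0, 0, 0, 0, 0, 0, -0.143, 0, 0, 0, 0, 0, 0, -0.143, 0]'

```text
clock: 10.7
position: [0.4948, 0.1898, 0.3717]
ee_rot: [0.133, 0.991, 0.0, 0.0]
ft_force: [-0.4, -0.8, -0.0]
grip_width: 0.0
grasp_force: 0.0
```

```bash
python3 c.py s2.png; python3 b.py w5.png rocker_near_end,rocker_far_end 0.5795,-0.2455,0.2
```

```text
stop_top 0.65 [ 0.5135 -0.2435  0.0853]
stop_top 0.48 [ 0.5429 -0.2466 -0.0019]
start_top 0.43 [ 0.5761 -0.2419  0.0832]
rocker_near_end 0.39 [0.4916 0.1911 0.055 ]
rocker_far_end 0.6 [0.534  0.1794 0.0639]
sleeve 0.6 [ 0.5058 -0.0101 -0.0018]
sleeve 0.23 [0.4939 0.1896 0.0594]
stop_top 0.52 [ 0.5178 -0.2424  0.0843]
start_top 0.55 [ 0.5776 -0.2443  0.0796]
rocker_near_end 0.7 [0.4972 0.1909 0.0568]
rocker_far_end 0.6 [0.5341 0.1884 0.0644]
rocker_far_end 0.3 [ 0.5072 -0.0055 -0.003 ]
sleeve 0.76 [ 0.5094 -0.0042 -0.002 ]
11.3 [0.4949 0.1898 0.3721] [[-0.964, 0.265, -0.0], [0.265, 0.964, -0.0], [0.0, -0.0, -1.0]] [-0.7 -0.2  0.2]
rocker_far_end 0.85 [0.5373 0.1844 0.0633]
(0.5795, -0.2455, 0.2) [-0.1968 -0.3974 -0.0013]
```

View pics/w5.png

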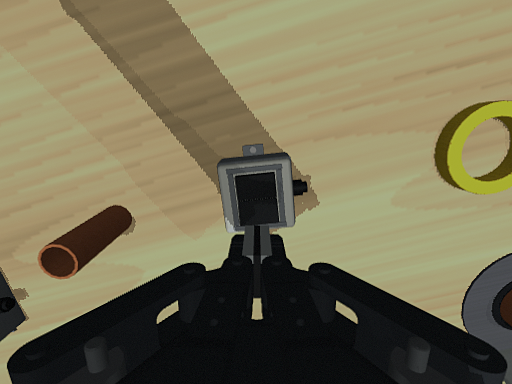

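The rocker, at (257,198), now has its far end raised to about 64 mm, so the extractor is on. Next I move over the start button.

Call:
move_arm --plan '[0, 0, 0, -0.197, -0.397, 0, 0, 0, 0, 0, -0.197, -0.397, 0, 0, 0, 0, 0, -0.197, -0.397, 0, 0, 0, 0, 0, -0.197, -0.397, 0, 0, 0, 0, 0, -0.197, -0.397, 0, 0, 0, 0, 0, -0.197, -0.397, 0, 0, 0, 0, 0, -0.197, -0.397, 0, 0, 0, 0, 0, -0.197, -0.397, 0, 0, 0, 0, 0, -0.197, -0.397, 0, 0, 0, 0, 0, -0.197, -0.397, 0, 0, 0, 0, 0, -0.197, -0.397, 0, 0, 0, 0, 0, -0.197, -0.397, 0, 0]'

```text
clock: 12.95
position: [0.58, -0.2442, 0.3724]
ee_rot: [0.133, 0.991, 0.0, 0.0]
ft_force: [0.4, 0.1, -0.2]
grip_width: 0.002
grasp_force: 0.0
```

```bash
python3 b.py w6.png start_top,stop_top,starter 0.579,-0.245,0.075
```

```text
12.95 [ 0.58   -0.2442  0.3724] [[-0.965, 0.263, 0.0], [0.263, 0.965, 0.0], [-0.0, 0.001, -1.0]] [ 0.4  0.1 -0.2]
start_top 0.97 [ 0.5753 -0.2437  0.0792]
stop_top 0.35 [ 5.831e-01 -4.672e-01  3.000e-04]
starter 0.9 [ 0.548  -0.2403 -0.004 ]
starter 0.19 [ 5.073e-01 -9.100e-03 -1.000e-04]
(0.579, -0.245, 0.075) [ 0.0008 -0.0011  0.124 ]
```

Call:
move_arm --plan '[0, 0, 0, 0.002, 0, 0.05, 0, 0, 0, 0, 0.002, 0, 0.09, 0, 0, 0, 0, 0.002, 0, 0.105, 0, 0, 0, 0, 0.002, 0, 0.112, 0, 0, 0, 0, 0.002, 0, 0.116, 0, 0, 0, 0, 0.002, 0, 0.118, 0, 0, 0, 0, 0.002, 0, 0.12, 0, 0, 0, 0, 0.002, 0, 0.122, 0, 0, 0, 0, 0.002, 0, 0.124, 0, 0, 0, 0, 0.002, 0, 0.1255, 0, 0, 0, 0, 0.002, 0, 0.126, 0]'

```text
clock: 14.52
position: [0.5782, -0.245, 0.2484]
ee_rot: [0.134, 0.991, 0.0, 0.001]
ft_force: [-7.3, 4.6, 26.2]
grip_width: 0.003
grasp_force: 13.3
```

```bash
python3 b.py
```

```text
14.525 [ 0.5782 -0.245   0.2484] [[-0.964, 0.265, 0.002], [0.265, 0.964, 0.0], [-0.002, 0.001, -1.0]] [-7.3  4.6 26.2]
```

The start button is home: 26 N with the tip at 75 mm. I retreat and do a final check.

Call:
move_arm --plan '[0, 0, 0, 0, 0, -0.02, 0, 0, 0, 0, 0, 0, -0.08, 0, 0, 0, 0, 0, 0, -0.14, 0, 0, 0, 0, 0.06, 0, -0.16, 0, 0, 0, 0, 0.1, 0, -0.16, 0, 0, 0, 0, 0.1, 0, -0.16, 0, 0, 0, 0, 0.1, 0, -0.16, 0]'

```text
clock: 15.4
position: [0.4817, -0.2179, 0.4064]
ee_rot: [0.133, 0.991, 0.0, 0.0]
ft_force: [0.8, 0.0, 0.2]
grip_width: -0.001
grasp_force: 0.0
```

```bash
python3 c.py s3.png; python3 b.py
```

```text
start_top 0.5 [ 0.5781 -0.2444  0.0762]
rocker_near_end 0.68 [0.4927 0.1874 0.0593]
rocker_far_end 0.56 [0.5335 0.1823 0.0648]
sleeve 0.39 [ 0.5041 -0.0114  0.0009]
stop_top 0.66 [ 0.5154 -0.2393  0.094 ]
start_top 0.45 [ 0.5801 -0.2459  0.0733]
start_top 0.17 [0.5156 0.1904 0.0008]
rocker_near_end 0.63 [0.4929 0.1883 0.0586]
rocker_far_end 0.54 [0.5328 0.1908 0.0613]
sleeve 0.63 [ 0.5069 -0.0037 -0.0055]
sleeve 0.47 [ 0.5858 -0.4619 -0.0028]
16.0 [ 0.4814 -0.2182  0.4061] [[-0.964, 0.265, -0.0], [0.265, 0.964, 0.0], [0.0, -0.0, -1.0]] [ 0.1  0.6 -0.5]
```

View pics/s3.png

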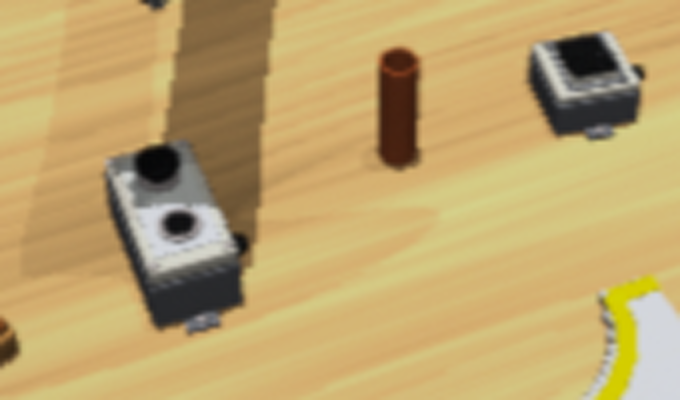

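The stop head at (157,162) stands out, the start button at (180,223) is low, the rocker at (585,55) is on, and the sleeve hasn't moved. I'm handing in.

```bash
python3 -c "
from workcell import manip
print(manip.hand_in())"
```

```text
the job is handed in; nothing more can be done
None
```

I pressed the stop button, switched the extractor on, waited more than two seconds, then pressed the start button fully in; the last camera check showed all three as required and the sleeve unmoved, and I handed the job in at about 16 s (no verdict was returned).

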